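Load the label dispenser at the magnet stall

ROBOT

A 6-joint arm with a two-finger parallel gripper is mounted at the origin on the work surface. World frame = base frame: x ahead of the robot, y to its left, z up, the work surface at z = 0. Lengths are in mm, angles in rad, forces in N, time in s.
With the tool pointing down it reaches from about 400 to 925 mm from the base axis. Payload 12.5 kg.
Tool frame: the origin (TCP) lies at the very end of the fingers, on their centre line; the grasp point (between the pads) lies behind it (env.grip_depth is the z of the grasp point in the tool frame, in mm); z points along the fingers, y is the line along which they close (so a half turn about z gives the same grasp; the last joint's range is limited). The gripper opens to 95 mm and grips with 3 to 60 N. Pads are 20 mm wide; open, the fingers measure 119 mm over their backs; the gripper's body (75 mm by 180 mm) begins 59 mm behind the grasp point.
Start: joints at [1.179, 0.491, 1.559, -0, 1.092, -0.106], TCP at [176.186, 599.671, 214.661] pointing down, gripper open.
Joint ranges: [-3.1, 3.1], [-0.84, 2.19], [0.05, 2.79], [-1.13, 4.28], [0.06, 2.93], [-2.69, 2.69]. Speed limits (rad/s): [2.22, 2.22, 2.79, 3.14, 3.14, 3.14].

INTERFACE

Orientations are given as [roll, pitch, yaw] about the fixed x, y, z axes, in that order (R = Rz(yaw) Ry(pitch) Rx(roll)).
In Python, from cell import env, optics gives the robot as it stands.
- The arm moves only by the tool step_arm, never from a script. Its argument "moves" is a list of rows, each an object of numbers: "tx", "ty", "tz": the shift along the tool's x, y, z in mm; "roll": the turn about the tool's z in rad. In form: [{"tx": .., "ty": .., "tz": .., "roll": ..}, ...]. A call has 1 to 12 rows; each row is the pose to reach, as a shift and turn from the pose commanded when the call began, along the tool's axes at that moment; what a row does not reach only later rows make up. A row lasts 1/12 s, in which the tool goes at most 41.7 mm and 7.16 degrees, less where a joint would pass 70% of its speed; a pose out of reach is approached as far as the arm can. A call with a gripper value outside its range is refused whole. "grip" is the finger opening in mm, from 0 to 95.1, set as the call begins (left out, the last holds). The fingers move at their own pace and stop on an object; the grip force is fixed at half the most. Time passes only in rows, so rows that repeat a pose let the fingers close. It gives the time, the measured TCP pose, the force, the opening and the grip force at its end, in the units of the state.
- env.state(): the state, without advancing time (a new reading comes with each control period).
- optics.read_camera(name): name is "scene" or "side" or "wrist"; returns a dict with "pixels" (384x512x3 uint8, blue, green, red), "mtx" (3x3 intrinsics, pixels), "view" (4x4, takes a point from world to camera coordinates). Camera axes: x right, y down, z forward; pixel columns grow to the right and rows downward; lengths in mm; the calibration is good to about 2 mm. A picture is of the moment at which its call begins. There is no depth.
- env.job_done(): hands the job in; it is judged then, once.
The state is a dict: "t": time; "joints": joint angles; "qvel": joint speeds; "tau": joint torques, N m; "eef_pos": TCP position; "tcp_rot": TCP orientation; "ft_force": force on the tool from outside, world axes, zero at the start; "moment": the same for the moment, N m; "opening": opening from 0.0 (shut) to 1.0 (fully open); "grip_force": force on a finger pad.
Only numpy, scipy, OpenCV 4.12 (cv2) and the standard library are available. Lean on these libraries where they do the work, as an engineer would, in place of code of your own. Each camera call takes 0.05 s, during which the arm holds its last target. There are 200 camera calls.

TASK

Take the reel of blank labels off its sloping rack and mount it, hub up, on the upright spindle of the label dispenser, turning it until its four lugs drop into the slots of the drive plate and it sits fully home; lower it gently, without slamming or jamming it. Then turn the dispenser's tension knob clockwise until it clicks past its detent and stays there. Leave the other stock on the table where it is.

Things in the scene. Friction and masses are not known exactly. Their poses are not given: they have to be found in the camera images.
- reel: grey plastic reel of white labels, 72 mm tall, 0.2 to 0.35 kg: round body 84 mm across, 34 mm tall, on four lugs 8 mm long; 23 mm bore right through. Origin on the axis at the lugs' feet, z along the axis to the hub. Lugs (6 mm wide, 10 mm radially, centred 27 mm out) lie on its +x, -x, +y, -y axes; dots on the top flange show where. At the start its axis leans 30 degrees on the rack
- hub_top (a point): centre of the top of the reel's grip hub, on its axis, 72 mm above its origin; the hub is 36 mm across and stands 30 mm above the reel's body; axes as the reel's
- rack: plywood rack 130 x 115 mm, fixed to the table, its board sloping 30 degrees down to its -x side, with a 22 mm lip at the lower edge and 20 mm side rails. Origin under its centre on the table; the centre of the board's face is 55 mm above it. It may stand left or right of the dispenser
- stand: label dispenser, fixed to the table: dark slab 245 x 110 mm, 15 mm thick, reaching from x = -190 to +55 mm of its frame; the upright spindle stands at the origin (on the table, z up) and the tension knob on a grey pod (top 37 mm above the table) 125 mm from it on the -x side
- plate (a point): point on the spindle's axis at the top of the drive plate round it: 84 x 84 mm square, 9 mm thick, four slots at 90 degrees (11 mm wide, 14 mm radially, centred 27 mm out). The plate is braked, stiff to turn, and its angle differs every time and is not told (this point's axes are the slab's): find it by eye or by touch
- seat (a point): point on the spindle's axis at the slab's top, 15 mm above the table. Spindle 20 mm across, its tip 62 mm above this point, the last 10 mm tapered to 8 mm. With the reel fully home its origin is 1 mm above this point; standing with its lugs on the drive plate it is 9 mm above
- knob_grip (a point): point on the tension knob's axis at the height to grip, 68 mm above the table. The knob is a black bar 46 mm long, 12 mm wide, its top 7 mm above this point, rising 30 mm above a disc 42 mm across. The point's x axis runs along the bar and turns with it
- tension (a joint): angle of the tension knob, rad, 0 at the start and growing clockwise seen from above. A sprung detent (up to about 0.1 N m) resists up to 0.7; past that the knob snaps on to rest at 1.4 (stop at 1.5); let go before, it springs back to 0
- box_mid: open cardboard box of upright steel rods, 85 x 65 x 45 mm (rods up to 15 mm higher), between dispenser and rack; origin under its centre
- box_left: open cardboard box of steel plates, 110 x 80 x 50 mm (plates up to 10 mm higher); origin under its centre
- box_right: open cardboard box of upright steel rods, 100 x 90 x 50 mm (rods up to 15 mm higher); origin under its centre
- core: bare cardboard tube standing on end, 42 mm across, 55 mm tall, not to be used; origin under its centre
- blocks: pile of four steel blocks 50 x 30 mm, 40 mm tall; origin under its centre
- jar: clear jar with a black cap, 60 mm across, 85 mm tall; origin under its centre
- driver: screwdriver lying on the table; origin under its middle
Mind the look-alikes: they are no part of the job. Leave any pink or red look-alike of the reel alone.

How it is judged (in metres and radians):
On the way, in this order (a step that is already met when the one before it is completed fails the run):
1. the reel sits fully home on the spindle, the knob not yet turned (horizontal distance between reel and seat below 0.004 m and z of reel in the frame of seat below 0.004 m and angle between reel's own z axis and vertical below 0.06 rad and value of joint tension below 0.4 rad), for 0.2 s.
2. the tension knob has been turned past its detent (value of joint tension above 1.15 rad), for 0.1 s.
At the end, for the whole second after the job is handed in: the reel is upright (within 0.06 rad) on the spindle, centred within 4 mm, its origin less than 4 mm above the slab (lugs down in the slots), at rest, and the tension knob stays beyond 1.15 rad (horizontal distance between reel and seat below 0.004 m and z of reel in the frame of seat below 0.004 m and angle between reel's own z axis and vertical below 0.06 rad and value of joint tension above 1.15 rad and linear speed of reel below 0.02 m/s); the robot touches nothing.
It fails at once if another piece of stock was moved more than 30 mm (distance of any of box_mid, box_left, box_right, core, blocks, jar, driver from where it was at the start of the episode above 0.03 m).
It fails at once if the reel was slammed or jammed on the dispenser (contact forces summing to more than 120 N) (contact force between reel and stand above 120 N).
It also fails if it takes over 67 s, if anything falls off the work surface, if the arm or the gripper's body presses on something with over 40 N, if the wrist force passes 120 N, or if a joint passes its speed limit or range.

## Working session

There is one attempt and no reset: what is moved stays moved. The work goes in short steps, Python scripts to look and compute and a tool call to move; the robot and the scene stay as the last step left them, time stands still between calls to the robot, and variables do not carry over. Pictures are saved under pics/ and viewed, at most 10 in all, crops included, and the job is handed in when it is done.

Besides the shell and the picture viewer there is one more tool, called after "Call:" by a JSON object that holds its "fn" and its "kwargs". step_arm: Moves the arm, as the interface text tells. Its arguments: {"type":"object","properties":{"moves":{"type":"array"},"grip":{"type":"number"}},"required":["moves"]}

```bash
ls; mkdir -p pics
cat > h.py <<'E'
import numpy as np, cv2
from cell import env, optics
from scipy.spatial.transform import Rotation as R
def cam(n):
    d=optics.read_camera(n); return d['pixels'],np.array(d['mtx']),np.array(d['view'])
def ray(K,V,u,v):
    d=V[:3,:3].T@np.linalg.inv(K)@np.array([u,v,1.]); return -V[:3,:3].T@V[:3,3], d/np.linalg.norm(d)
def onz(K,V,u,v,z):
    c,d=ray(K,V,u,v); return c+d*(z-c[2])/d[2]
def proj(K,V,p):
    q=K@(V[:3,:3]@np.array(p)+V[:3,3]); return q[:2]/q[2]
def tri(*rays):
    A=np.zeros((3,3));b=np.zeros(3)
    for c,d in rays:
        P=np.eye(3)-np.outer(d,d);A+=P;b+=P@c
    p=np.linalg.solve(A,b)
    return p,[float(np.linalg.norm((np.eye(3)-np.outer(d,d))@(p-c))) for c,d in rays]
E
python3 - <<'E'
from h import *
s=env.state();print(s,env.grip_depth)
for n in ['scene','side','wrist']:
    p,K,V=cam(n);cv2.imwrite(f'pics/{n}0.png',p);np.savez(f'{n}0.npz',p=p,K=K,V=V)
    c=-V[:3,:3].T@V[:3,3];print(n,c.round(),V[2,:3].round(2),K[0,0])
a=[cv2.imread(f'pics/{n}0.png') for n in ['scene','side']]
E
```

```text
pics
{'t': 0.0, 'joints': array([ 1.17939234e+00,  4.91576099e-01,  1.55946984e+00,  4.91220510e-06,
        1.09169189e+00, -1.05621003e-01]), 'qvel': array([ 1.42020131e-03,  5.63279212e-04,  6.09606620e-04, -6.05388422e-05,
        2.74161184e-04, -1.72145101e-04]), 'tau': array([-1.39341719e-03, -6.12623334e+01, -2.58196807e+01,  6.92570047e-02,
        4.80562309e-02, -8.86348062e-05]), 'eef_pos': array([176.08611664, 599.41994476, 214.04445134]), 'tcp_rot': array([-3.14045432e+00, -1.25061906e-04,  2.85580733e+00]), 'ft_force': array([ 0.09059983,  0.17804211, -0.98921367]), 'moment': array([ 0.04952804,  0.02733192, -0.02683903]), 'grip_force': 0.0, 'opening': 1.0057876320474939} -18.8
scene [ 877.  637. 1258.] [-0.26 -0.46 -0.85] 420.96228561903376
side [  27. -706.  605.] [ 0.51  0.7  -0.51] 347.16296416648464
wrist [108. 619. 385.] [ 0.24 -0.07 -0.97] 326.8311429188562
```

View pics/scene0.png

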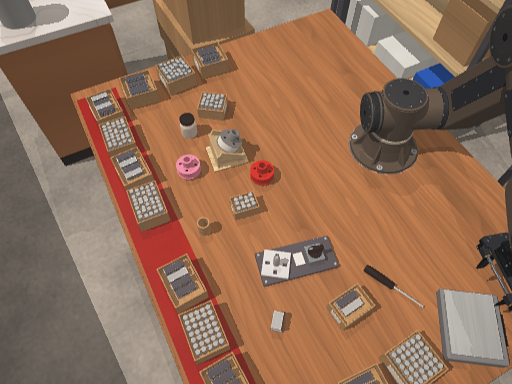

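View pics/side0.png

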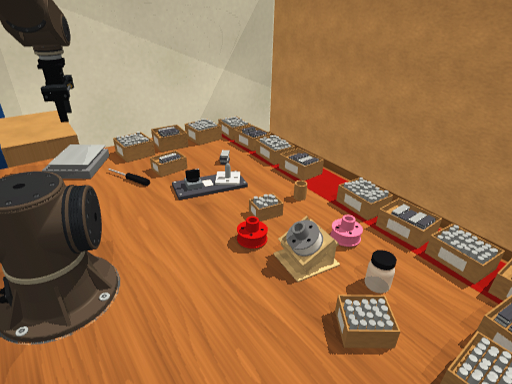

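The scene view has the dispenser at (297,258), with its white plate and spindle near (275,262) and its knob near (316,250). The rack with the grey reel is at (228,150), and the red and pink look-alikes are at (262,172) and (188,166). The side view has the dispenser at (210,183) and the reel at (303,237). Next I'll get coarse positions and enlarge crops.

Run:
```python
from h import *
L=lambda n:(lambda z:(z['p'],z['K'],z['V']))(np.load(n+'0.npz'))
p,K,V=L('scene');q,K2,V2=L('side');w,_,_=L('wrist')
print('plate',onz(K,V,275,262,24),'knob',onz(K,V,316,248,75),'hub',onz(K,V,231,137,120))
print(tri(ray(K,V,316,247),ray(K2,V2,193,172)))
print(tri(ray(K,V,231,137),ray(K2,V2,301,226)))
r=lambda im,x,y,w_,h_:cv2.resize(im[y:y+h_,x:x+w_],(400,300),interpolation=cv2.INTER_CUBIC)
cv2.imwrite('pics/m.png',np.vstack([np.hstack([r(p,245,225,100,75),r(p,185,110,100,75)]),np.hstack([r(q,160,140,100,75),r(q,260,205,100,75)])]))
```

```text
plate [590.23562906 227.24776426  24.        ] knob [469.38560721 261.90925867  75.        ] hub [ 527.70875833 -210.33197418  120.        ]
(array([467.07690611, 256.50728544,  69.07934886]), [1.6113472945340803, 1.6113472945340686])
(array([ 523.59052678, -218.33225777,  108.46209051]), [0.8026770683437551, 0.8026770683437954])
```

View pics/m.png

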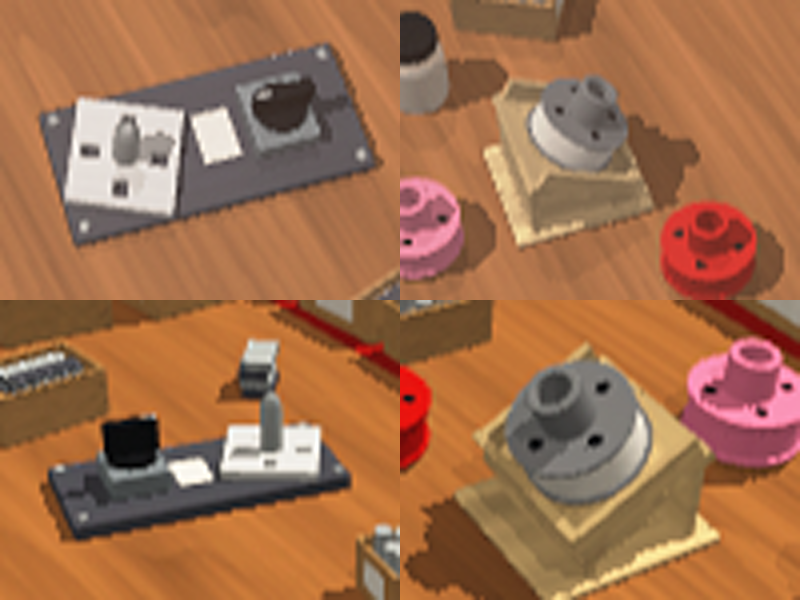

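The crops show everything clearly. The plate slots and lug dots are resolved, and the reel leans with its hub visible. The tool can only point down, so I plan to take the hub across the lean, stand the reel upright on open table, regrasp it, and mount it. First I'll look with the wrist camera over the dispenser.

Call:
{"fn": "step_arm", "kwargs": {"moves": [{"tx": -37, "ty": -20.5, "tz": 0}, {"tx": -73, "ty": -41, "tz": 0}, {"tx": -110, "ty": -61.5, "tz": 0}, {"tx": -147, "ty": -82, "tz": 0}, {"tx": -184, "ty": -102.5, "tz": 0}, {"tx": -220, "ty": -123, "tz": 0}, {"tx": -257, "ty": -143.5, "tz": 0}, {"tx": -294, "ty": -164, "tz": 0}, {"tx": -331, "ty": -184.5, "tz": 10}, {"tx": -367, "ty": -205, "tz": 20}, {"tx": -404, "ty": -225, "tz": 20}, {"tx": -440, "ty": -246, "tz": 30}]}}

```text
validation failed for argument at $.mo...
```

Call:
{"fn": "step_arm", "kwargs": {"moves": [{"tz": 20}, {"tz": 20}]}}

```text
validation failed for argument at $.mo...
```

```bash
cat >> h.py <<'E'
def grab(n,f):
    p,K,V=cam(n);cv2.imwrite(f'pics/{f}.png',p);np.savez(f'{f}.npz',p=p,K=K,V=V);return p,K,V
def load(f):
    z=np.load(f+'.npz');return z['p'],z['K'],z['V']
E
python3 - <<'E'
from h import *
s=env.state();print(s['t'],s['eef_pos'],s['tcp_rot'],s['joints'])
grab('wrist','w1')
p,K,V=load('scene0');q,K2,V2=load('side0')
print('tip',tri(ray(K,V,276.8,254.5),ray(K2,V2,227.5,163.8)))
E
```

```text
0.15 [176.12163256 599.49704846 214.2119972 ] [-3.14080515e+00 -7.37775973e-05  2.85579461e+00] [ 1.17939297e+00  4.91401415e-01  1.55929847e+00 -1.08671542e-05
  1.09168366e+00 -1.05600334e-01]
tip (array([586.8160953 , 227.08448008,  79.20972321]), [0.060458326436205884, 0.06045832643615746])
```

View pics/w1.png

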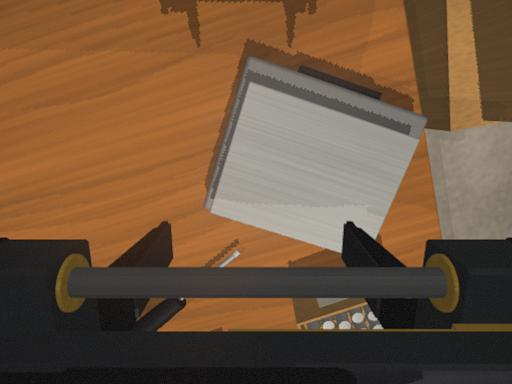

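The view shows only the scale or tray at the start place, because the move was refused for missing keys. The visible area lies ahead of the fingers on the +tool x side. I'll move with full rows.

Call:
{"fn": "step_arm", "kwargs": {"moves": [{"tx": -36, "ty": -18, "tz": 0, "roll": 0}, {"tx": -72, "ty": -35, "tz": 0, "roll": 0}, {"tx": -108, "ty": -53, "tz": 0, "roll": 0}, {"tx": -144, "ty": -70, "tz": 0, "roll": 0}, {"tx": -180, "ty": -88, "tz": 0, "roll": 0}, {"tx": -216, "ty": -106, "tz": 0, "roll": 0}, {"tx": -252, "ty": -123, "tz": 0, "roll": 0}, {"tx": -288, "ty": -141, "tz": 0, "roll": 0}, {"tx": -324, "ty": -158, "tz": 0, "roll": 0}, {"tx": -360, "ty": -176, "tz": 0, "roll": 0}, {"tx": -396, "ty": -194, "tz": 0, "roll": 0}, {"tx": -432, "ty": -211, "tz": 0, "roll": 0}]}}

```text
t: 1.2
eef_pos: [532.3, 273.7, 214.6]
tcp_rot: [3.142, -0.0, 2.856]
ft_force: [0.7, 0.4, 0.0]
opening: 0.999
grip_force: 0.0
```

Call:
{"fn": "step_arm", "kwargs": {"moves": [{"tx": -35, "ty": -17, "tz": 20, "roll": 0}, {"tx": -70, "ty": -35, "tz": 40, "roll": 0}, {"tx": -70, "ty": -35, "tz": 60, "roll": 0}, {"tx": -70, "ty": -35, "tz": 60, "roll": 0}, {"tx": -70, "ty": -35, "tz": 60, "roll": 0}]}}

```text
t: 1.62
eef_pos: [587.9, 221.9, 153.9]
tcp_rot: [-3.14, -0.002, 2.855]
ft_force: [0.1, 0.5, 0.7]
opening: 0.997
grip_force: 0.0
```

Run:
```python
from h import *
s=env.state();print(s['t'],s['eef_pos'],s['tcp_rot'],s['joints'])
grab('wrist','w1')
```

```text
1.6167 [587.90763418 221.8832296  153.86800765] [-3.14041969e+00 -2.43469569e-03  2.85489553e+00] [ 2.55708441e-01  5.59331216e-01  1.61370498e+00  3.05451971e-04
  9.71247199e-01 -1.02856489e+00]
```

View pics/w1.png

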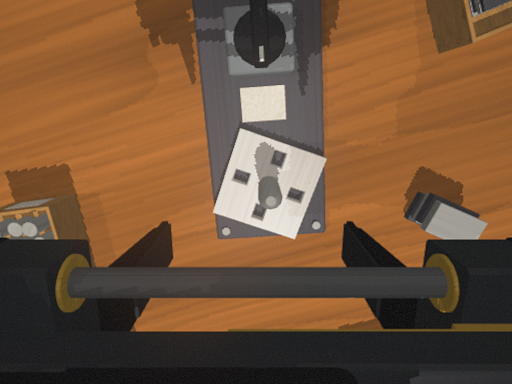

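The plate is at (270,183), with slots at (278,158), (242,177), (296,195) and (260,212). The spindle tip is at (271,202) and the knob at (260,40). I'll measure these, and take a second wrist view shifted to triangulate the plate height and the knob.

Call:
{"fn": "step_arm", "kwargs": {"moves": [{"tx": 35, "ty": 0, "tz": 0, "roll": 0}, {"tx": 70, "ty": 0, "tz": 0, "roll": 0}, {"tx": 70, "ty": 0, "tz": 0, "roll": 0}, {"tx": 70, "ty": 0, "tz": 0, "roll": 0}]}}

```text
t: 2.0
eef_pos: [520.0, 243.6, 156.8]
tcp_rot: [3.14, 0.002, 2.859]
ft_force: [-0.7, 0.5, 0.0]
opening: 0.996
grip_force: 0.0
```

```bash
cat > m1.py <<'E'
from h import *
import sys
grab('wrist','w2'); print(env.state()['eef_pos'],env.state()['tcp_rot'])
P={}
for f in ['w1','w2']:
    p,K,V=load(f);h=cv2.cvtColor(p,cv2.COLOR_BGR2HSV)
    m=((h[...,1]<45)&(h[...,2]>185)).astype(np.uint8); m[245:]=0
    cs,_=cv2.findContours(cv2.morphologyEx(m,cv2.MORPH_CLOSE,np.ones((9,9))),cv2.RETR_EXTERNAL,2)
    # biggest squarish blob
    cs=sorted(cs,key=cv2.contourArea)[-3:]
    for c in cs:
        print(f,'blob',cv2.contourArea(c),cv2.minAreaRect(c))
    c=cs[-1]; hull=cv2.convexHull(c); W=np.array([onz(K,V,u,v,24)[:2] for u,v in hull[:,0]],np.float32)
    r=cv2.minAreaRect(W*1); print(' plate world',r)
    fill=np.zeros_like(m);cv2.drawContours(fill,[hull],-1,1,-1)
    g=cv2.cvtColor(p,cv2.COLOR_BGR2GRAY)
    n,l,st,ce=cv2.connectedComponentsWithStats(((g<90)&(cv2.erode(fill,np.ones((7,7)))>0)).astype(np.uint8))
    for i in range(1,n):
        if st[i,4]>40: print('  slot',st[i],ce[i].round(1),onz(K,V,*ce[i],22).round(1))
E
python3 m1.py
```

```text
[521.23533864 243.24894235 156.60607762] [3.13977262e+00 2.55626466e-03 2.85817679e+00]
w1 blob 21.0 ((225.5, 231.5), (5.0, 5.0), 90.0)
w1 blob 21.0 ((316.0, 225.5), (5.0, 6.0), 90.0)
w1 blob 9015.5 ((274.9306335449219, 158.64450073242188), (98.40958404541016, 147.33935546875), 12.324727058410645)
 plate world ((568.8216552734375, 243.76889038085938), (90.56671142578125, 136.0623321533203), 59.98465347290039)
  slot [227 121  92  45 566] [271.1 138.3] [546.9 247.3  22. ]
  slot [271 151  14  15  78] [277.5 159.6] [567.4 247.7  22. ]
  slot [234 173  15   9  64] [241.5 177.2] [573.9 210.6  22. ]
  slot [288 191  15   9  74] [294.8 195.1] [605.  254.4  22. ]
  slot [253 208  12   9  51] [258.6 212.3] [611.7 216.4  22. ]
w2 blob 0.0 ((457.0, 109.0), (0.0, 0.0), 0.0)
w2 blob 33.5 ((202.25003051757812, 66.75000762939453), (7.071067810058594, 6.363960266113281), 45.0)
w2 blob 3083.0 ((271.5, 195.5), (97.0, 93.0), 90.0)
 plate world ((534.0186767578125, 254.67678833007812), (92.34761810302734, 96.51697540283203), 73.78087615966797)
  slot [234 194  77  30 342] [273.3 209.1] [546.4 252.9  22. ]
  slot [269 225  11   9  47] [273.9 229.5] [567.  247.7  22. ]
```

View pics/w2.png

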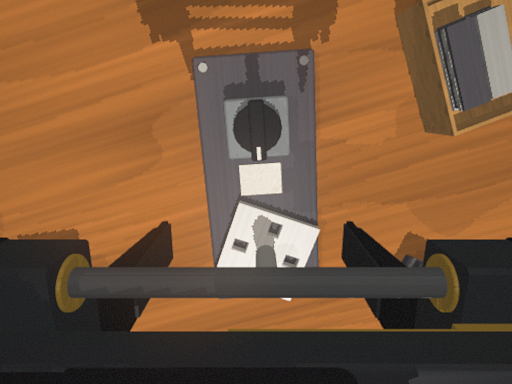

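Both wrist views agree on slot A at (567,248). In w2 the knob bar runs from about (258,100) to (258,160), and the disc is centred near (257,127). I'll refine the knob and spindle.

Run:
```python
from h import *
a,K,V1=load('w1');b,K,V2=load('w2')
p,Ks,Vs=load('scene0');q,Kd,Vd=load('side0')
print('tip w1 on z77',onz(K,V1,271,202,77),'center expected px',proj(K,V1,[589.5,232.3,77]),proj(Ks,Vs,[589.5,232.3,77]),proj(Kd,Vd,[589.5,232.3,77]))
print('white mark tri',tri(ray(K,V1,261.5,53),ray(K,V2,258.5,153)))
print('mark+side/scene')
h=cv2.cvtColor(b,cv2.COLOR_BGR2HSV);m=((h[...,2]<45)).astype(np.uint8);m[:88]=0;m[170:]=0;m[:,:225]=0;m[:,292:]=0
n,l,st,ce=cv2.connectedComponentsWithStats(m);i=1+np.argmax(st[1:,4]);print(st[i],ce[i])
c=max(cv2.findContours(m,0,2)[0],key=cv2.contourArea)
e=[pt[0] for pt in c if 108<pt[0][1]<146]
W=np.array([onz(K,V2,u+.0,v,43)[:2] for u,v in e]);A=np.c_[2*W,np.ones(len(W))];s=np.linalg.lstsq(A,(W**2).sum(1),rcond=None)[0]
print('disc',s[:2],np.sqrt(s[2]+s[:2]@s[:2]))
# pod square and bolts
for u,v in [(202.5,67),(304,61)]: print('bolt w2',onz(K,V2,u,v,15))
for u,v in [(226,231),(316,226)]: print('bolt w1',onz(K,V1,u,v,15))
```

```text
tip w1 on z77 [589.65838046 232.72812969  77.        ] center expected px [270.42208778 201.96192654] [276.800573   256.61329264] [227.36789838 163.64081068]
white mark tri (array([482.78015001, 255.8565299 ,  76.58091597]), [0.1226153663789523, 0.12261536637890123])
mark+side/scene
[259 100   2   1   2] [259.5 100. ]Traceback (most recent call last):
  File "<stdin>", line 11, in <module>
    return umr_sum(a, axis, dtype, out, keepdims, initial, where)
numpy.exceptions.AxisError: axis 1 is out of bounds for array of dimension 1
```

```bash
python3 - <<'E'
from h import *
a,K,V1=load('w1');b,K,V2=load('w2')
g=b.max(2);print(g[127,225:295:4],g[95:170:5,258])
B=[onz(K,V2,u,v,15) for u,v in [(202.5,67),(304,61)]]+[onz(K,V1,u,v,15) for u,v in [(226,231),(316,226)]]
for x in B:print(x.round(1))
far=(B[0]+B[1])/2;near=(B[2]+B[3])/2;d=(far-near)[:2];print(np.linalg.norm(d));d/=np.linalg.norm(d)
k=np.array([589.5,232.4])+125*d;print('dir',d,np.degrees(np.arctan2(d[1],d[0])),'knob',k)
print('expected bar end px',proj(K,V2,[*k,75]),proj(K,V2,[*(k-23*d),75]),proj(K,V2,[*(k+23*d),75]))
E
sed -i 's/x/x/' h.py
```

```text
[100 147  91  58  61  61  54  61  60  61  58  56  59  58  62 147 101  95] [ 68  45  54  54  57  56  57  56  66  62  66 237 237 135 239]
[402.5 227.1  15. ]
[422.9 315.7  15. ]
[623.5 178.7  15. ]
[644. 267.  15.]
226.32730958650413
dir [-0.97668527  0.21467623] 167.6034670867472 knob [467.41434117 259.23452829]
expected bar end px [257.31473642 132.0944525 ] [259.24497264 162.0554177 ] [255.29189746 100.69611515]
```

Call:
{"fn": "step_arm", "kwargs": {"moves": [{"tx": 0, "ty": -25, "tz": -25, "roll": 0.06}, {"tx": 0, "ty": -60, "tz": -45, "roll": 0.18}, {"tx": 0, "ty": -100, "tz": -45, "roll": 0.285}, {"tx": 0, "ty": -140, "tz": -45, "roll": 0.285}, {"tx": 0, "ty": -180, "tz": -45, "roll": 0.285}, {"tx": 0, "ty": -220, "tz": -45, "roll": 0.285}, {"tx": 0, "ty": -260, "tz": -45, "roll": 0.285}, {"tx": -15, "ty": -300, "tz": -45, "roll": 0.285}, {"tx": -30, "ty": -335, "tz": -45, "roll": 0.285}, {"tx": -45, "ty": -370, "tz": -45, "roll": 0.285}, {"tx": -60, "ty": -405, "tz": -45, "roll": 0.285}, {"tx": -75, "ty": -435, "tz": -45, "roll": 0.285}]}}

```text
t: 3.05
eef_pos: [471.2, -199.6, 200.6]
tcp_rot: [3.142, 0.002, 2.57]
ft_force: [1.1, 1.1, 0.4]
opening: 1.002
grip_force: 0.0
```

The knob at (467.4,259.2), bar along 167.6°, matches the picture. Now I'll view the reel from two places.

Call:
{"fn": "step_arm", "kwargs": {"moves": [{"tx": -36, "ty": 4, "tz": 0, "roll": 0}, {"tx": -73, "ty": 9, "tz": 20, "roll": 0}, {"tx": -109, "ty": 13, "tz": 30, "roll": 0}, {"tx": -109, "ty": 13, "tz": 30, "roll": 0}, {"tx": -109, "ty": 13, "tz": 30, "roll": 0}, {"tx": -109, "ty": 13, "tz": 30, "roll": 0}]}}

```text
t: 3.55
eef_pos: [569.4, -244.6, 169.9]
tcp_rot: [3.142, 0.0, 2.571]
ft_force: [-0.5, 0.2, 1.4]
opening: 1.001
grip_force: 0.0
```

Run:
```python
from h import *
print(env.state()['eef_pos'],env.state()['qvel'].round(3));grab('wrist','r1')
```

```text
[ 569.400139   -244.58849804  169.89767427] [ 0.003 -0.028  0.019 -0.002 -0.003  0.003]
```

Call:
{"fn": "step_arm", "kwargs": {"moves": [{"tx": -10, "ty": 30, "tz": 0, "roll": 0}, {"tx": -20, "ty": 60, "tz": 0, "roll": 0}, {"tx": -20, "ty": 60, "tz": 0, "roll": 0}, {"tx": -20, "ty": 60, "tz": 0, "roll": 0}, {"tx": -20, "ty": 60, "tz": 0, "roll": 0}]}}

```text
t: 4.02
eef_pos: [618.0, -204.7, 170.4]
tcp_rot: [-3.142, 0.001, 2.571]
ft_force: [1.0, 0.2, 0.3]
opening: 0.998
grip_force: 0.0
```

Run:
```python
from h import *
print(env.state()['eef_pos'],env.state()['qvel'].round(3));a,_,_=load('r1');b,_,_=grab('wrist','r2')
f=lambda im:cv2.resize(im[:256,56:456],(800,512),interpolation=cv2.INTER_CUBIC)[:,:]
cv2.imwrite('pics/rr.png',np.hstack([cv2.resize(x[40:280,100:420] if 0 else x[0:300,100:500],(400,300)) for x in (a,b)]))
```

```text
[ 618.0090168  -204.7172377   170.42888558] [-0.016  0.001  0.003  0.001 -0.003  0.001]
```

View pics/rr.png

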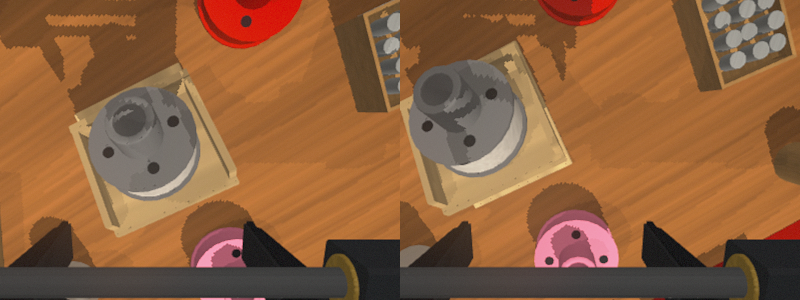

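The reel is clear in both. In r1 the bore is at (228,118) and the dots at (273,121), (253,168) and (208,152). In r2 the bore is at (136,90) and the dots at (191,94), (169,141) and (127,126). I'll triangulate these.

Run:
```python
from h import *
a,K,V1=load('r1');b,K,V2=load('r2')
def ref(p,u,v,r=8):
    w=p[v-r:v+r+1,u-r:u+r+1].max(2).astype(float);t=(np.median(w)+w.min())/2;m=w<t;y,x=np.nonzero(m);return u-r+x.mean(),v-r+y.mean()
D=[((273,121),(191,94)),((253,168),(169,141)),((208,152),(127,126))]
P=[]
for x,y in D:
    u=ref(a,*x);w=ref(b,*y);t=tri(ray(K,V1,*u),ray(K,V2,*w));P.append(t[0]);print(np.round(u,1),np.round(w,1),t[0].round(1),np.round(t[1],2))
C,B,A=P
print('sides',np.linalg.norm(A-B),np.linalg.norm(B-C),np.linalg.norm(A-C))
n=np.cross(B-A,C-B);n/=np.linalg.norm(n);n*=np.sign(n[2]);F=(A+C)/2
print('F',F,'n',n,'tilt',np.degrees(np.arccos(n[2])),'dir',np.degrees(np.arctan2(n[1],n[0])),'T',F+30*n,'O',F-42*n)
print('bore tri',tri(ray(K,V1,228,118),ray(K,V2,136,90)))
```

```text
[272.7 121. ] [190.9  93.2] [ 522.1 -200.8   92.5] [0.1 0.1]
[253.  167.6] [169.  140.5] [ 541.8 -230.7  106. ] [0.04 0.04]
[208. 152.] [127.5 125.1] [ 515.  -254.3   91.3] [0.27 0.27]
sides 38.59732725640103 38.24863036188341 54.02954693292429
F [ 518.56154694 -227.53343689   91.87724985] n [-0.5132734   0.04865732  0.85684473] tilt 31.03586637132175 dir 174.58465441833505 T [ 503.16334502 -226.07371719  117.58259163] O [ 540.11902963 -229.57704448   55.88977136]
bore tri (array([ 503.65857654, -226.16660958,  115.50183644]), [0.8212207617523318, 0.8212207617523124])
```

The checks hold: the dots lie 27 mm from the axis and the tilt is 31°. The reel leans toward 174.6°, and the hub top is at (503,-226,117). I'll line up across the lean and look up a free table spot.

Call:
{"fn": "step_arm", "kwargs": {"moves": [{"tx": 20, "ty": -20, "tz": 0, "roll": -0.12}, {"tx": 40, "ty": -40, "tz": 0, "roll": -0.24}, {"tx": 60, "ty": -60, "tz": 0, "roll": -0.36}, {"tx": 79, "ty": -77, "tz": 0, "roll": -0.476}, {"tx": 79, "ty": -77, "tz": 20, "roll": -0.476}, {"tx": 79, "ty": -77, "tz": 20, "roll": -0.476}, {"tx": 79, "ty": -77, "tz": 20, "roll": -0.476}]}}

```text
t: 4.65
eef_pos: [509.9, -227.5, 149.8]
tcp_rot: [3.141, -0.001, 3.045]
ft_force: [-0.3, -0.0, 0.2]
opening: 1.0
grip_force: 0.0
```

Run:
```python
from h import *
s=env.state();print(s['eef_pos'],s['tcp_rot'],s['joints'].round(3))
p,K,V=load('scene0')
for n,u,v in [('red',262,172),('boxmid',244,205),('core',203,227),('rack',228,155),('free',320,195),('pink',188,167)]: print(n,onz(K,V,u,v,20).round())
```

```text
[ 509.94299707 -227.48802455  149.81757534] [ 3.14122239e+00 -6.23107658e-04  3.04454806e+00] [-0.538  0.474  1.796  0.     0.873 -2.012]
red [467. -92.  20.]
boxmid [584.  -1.  20.]
core [740.  11.  20.]
rack [ 543. -215.   20.]
free [335.  83.  20.]
pink [ 692. -231.   20.]
```

Aligned. Now descend and grip.

Call:
{"fn": "step_arm", "kwargs": {"moves": [{"tx": 0, "ty": 0.8, "tz": 20, "roll": 0}, {"tx": 0, "ty": 0.8, "tz": 38, "roll": 0}, {"tx": 0, "ty": 0.8, "tz": 48, "roll": 0}, {"tx": 0, "ty": 0.8, "tz": 52, "roll": 0}, {"tx": 0, "ty": 0.8, "tz": 52, "roll": 0}, {"tx": 0, "ty": 0.8, "tz": 52, "roll": 0}]}}

```text
t: 5.15
eef_pos: [511.1, -226.3, 98.2]
tcp_rot: [-3.141, 0.001, 3.047]
ft_force: [0.0, -0.9, 0.4]
opening: 1.0
grip_force: 0.0
```

Call:
{"fn": "step_arm", "kwargs": {"grip": 25, "moves": [{"tx": 0, "ty": 0, "tz": 0, "roll": 0}, {"tx": 0, "ty": 0, "tz": 0, "roll": 0}, {"tx": 0, "ty": 0, "tz": 0, "roll": 0}, {"tx": 0, "ty": 0, "tz": 0, "roll": 0}, {"tx": 0, "ty": 0, "tz": 0, "roll": 0}, {"tx": 0, "ty": 0, "tz": 0, "roll": 0}, {"tx": 0, "ty": 0, "tz": 0, "roll": 0}, {"tx": 0, "ty": 0, "tz": 0, "roll": 0}, {"tx": 0, "ty": 0, "tz": 0, "roll": 0}, {"tx": 0, "ty": 0, "tz": 0, "roll": 0}]}}

```text
t: 5.98
eef_pos: [510.6, -226.2, 97.6]
tcp_rot: [3.142, -0.0, 3.047]
ft_force: [-2.2, -0.2, 2.1]
opening: 0.363
grip_force: 29.8
```

The hub is held at 29.8 N. I'll lift.

Call:
{"fn": "step_arm", "kwargs": {"moves": [{"tx": 0, "ty": 0, "tz": -10, "roll": 0}, {"tx": 0, "ty": 0, "tz": -30, "roll": 0}, {"tx": 0, "ty": 0, "tz": -60, "roll": 0}, {"tx": 0, "ty": 0, "tz": -90, "roll": 0}, {"tx": 0, "ty": 0, "tz": -110, "roll": 0}, {"tx": 0, "ty": 0, "tz": -120, "roll": 0}, {"tx": 0, "ty": 0, "tz": -120, "roll": 0}, {"tx": 0, "ty": 0, "tz": -120, "roll": 0}]}}

```text
t: 6.65
eef_pos: [510.3, -226.0, 217.2]
tcp_rot: [3.141, -0.0, 3.047]
ft_force: [0.3, 0.2, -2.9]
opening: 0.362
grip_force: 29.7
```

Run:
```python
from h import *
s=env.state();print(s['eef_pos'],s['ft_force'],s['grip_force'],s['opening'])
b,_,_=grab('side','s2');w,_,_=grab('wrist','w3')
cv2.imwrite('pics/l.png',np.hstack([cv2.resize(b[100:280,220:420],(440,396)),cv2.resize(w[60:384,100:412],(360,396))]))
```

```text
[ 510.31345003 -226.02095587  217.1832915 ] [ 0.34836081  0.21379988 -2.91900907] 29.7169668832953 0.36209046486363056
```

View pics/l.png

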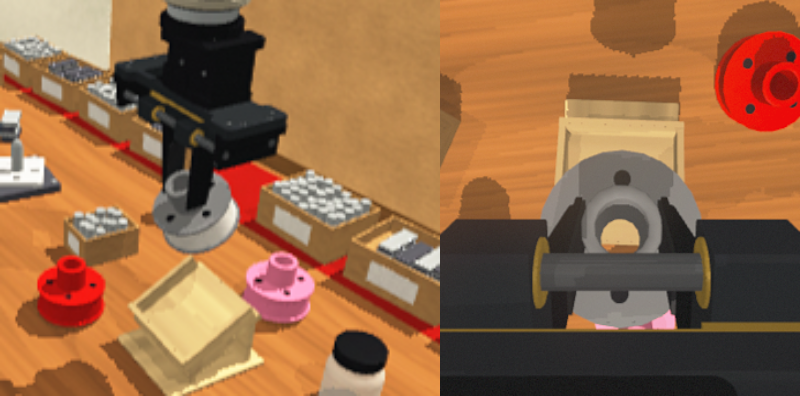

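The reel is lifted off the rack and still leaning (the side crop shows it under the fingers). I'll carry it to free table at about (450,60).

Call:
{"fn": "step_arm", "kwargs": {"moves": [{"tx": 8, "ty": 25, "tz": 0, "roll": 0}, {"tx": 19, "ty": 60, "tz": 0, "roll": 0}, {"tx": 30, "ty": 97, "tz": 0, "roll": 0}, {"tx": 42, "ty": 134, "tz": 0, "roll": 0}, {"tx": 53, "ty": 171, "tz": 0, "roll": 0}, {"tx": 65, "ty": 208, "tz": 0, "roll": 0}, {"tx": 76, "ty": 244, "tz": 10, "roll": 0}, {"tx": 87, "ty": 279, "tz": 40, "roll": 0}, {"tx": 87, "ty": 279, "tz": 80, "roll": 0}, {"tx": 87, "ty": 279, "tz": 115, "roll": 0}, {"tx": 87, "ty": 279, "tz": 140, "roll": 0}, {"tx": 87, "ty": 279, "tz": 145, "roll": 0}]}}

```text
t: 7.75
eef_pos: [448.0, 60.1, 68.4]
tcp_rot: [-3.141, -0.008, 3.047]
ft_force: [-0.8, 0.1, -2.0]
opening: 0.365
grip_force: 29.7
```

Call:
{"fn": "step_arm", "kwargs": {"moves": [{"tx": 0, "ty": 0, "tz": 4, "roll": 0}, {"tx": 0, "ty": 0, "tz": 7, "roll": 0}, {"tx": 0, "ty": 0, "tz": 10, "roll": 0}, {"tx": 0, "ty": 0, "tz": 12, "roll": 0}, {"tx": 0, "ty": 0, "tz": 12, "roll": 0}]}}

```text
t: 8.17
eef_pos: [450.8, 59.6, 61.2]
tcp_rot: [3.141, 0.001, 3.047]
ft_force: [-0.2, -0.8, -2.7]
opening: 0.364
grip_force: 29.7
```

Call:
{"fn": "step_arm", "kwargs": {"moves": [{"tx": 0, "ty": 0, "tz": 1.5, "roll": 0}, {"tx": 0, "ty": 0, "tz": 3, "roll": 0}, {"tx": 0, "ty": 0, "tz": 4, "roll": 0}, {"tx": 0, "ty": 0, "tz": 4, "roll": 0}]}}

```text
t: 8.5
eef_pos: [451.0, 59.7, 57.4]
tcp_rot: [3.141, 0.002, 3.047]
ft_force: [-0.5, 0.5, 11.0]
opening: 0.364
grip_force: 29.7
```

Contact at 11 N. I'll open partway so the reel tips upright between the fingers.

Call:
{"fn": "step_arm", "kwargs": {"grip": 46, "moves": [{"tx": 0, "ty": 0, "tz": 0, "roll": 0}, {"tx": 0, "ty": 0, "tz": 0, "roll": 0}, {"tx": 0, "ty": 0, "tz": 0, "roll": 0}, {"tx": 0, "ty": 0, "tz": 0, "roll": 0}, {"tx": 0, "ty": 0, "tz": 0, "roll": 0}, {"tx": 0, "ty": 0, "tz": 0, "roll": 0}]}}

```text
t: 9.0
eef_pos: [450.4, 59.8, 56.6]
tcp_rot: [3.142, 0.0, 3.047]
ft_force: [-0.2, -0.3, 0.1]
opening: 0.487
grip_force: 0.0
```

Call:
{"fn": "step_arm", "kwargs": {"grip": 95, "moves": [{"tx": 0, "ty": 0, "tz": 0, "roll": 0}, {"tx": 0, "ty": 0, "tz": 0, "roll": 0}, {"tx": 0, "ty": 0, "tz": -5, "roll": 0}, {"tx": 0, "ty": 0, "tz": -15, "roll": 0}, {"tx": -10, "ty": 0, "tz": -40, "roll": 0}, {"tx": -40, "ty": 0, "tz": -80, "roll": 0}, {"tx": -65, "ty": 0, "tz": -110, "roll": 0}, {"tx": -65, "ty": 0, "tz": -110, "roll": 0}, {"tx": -65, "ty": 0, "tz": -110, "roll": 0}, {"tx": -65, "ty": 0, "tz": -110, "roll": 0}]}}

```text
t: 9.83
eef_pos: [514.2, 53.6, 166.2]
tcp_rot: [3.142, -0.001, 3.047]
ft_force: [-0.3, 0.5, -0.6]
opening: 0.995
grip_force: 0.0
```

Run:
```python
from h import *
s=env.state();print(s['eef_pos'],s['tcp_rot'])
b,_,_=grab('side','s3');w,_,_=grab('wrist','w4')
cv2.imwrite('pics/l2.png',np.hstack([cv2.resize(b[100:280,120:320],(355,320)),cv2.resize(w[0:320,60:500],(440,320))]))
```

```text
[514.22479871  53.62804878 166.16172769] [ 3.14156802e+00 -8.58865497e-04  3.04673261e+00]
```

View pics/l2.png

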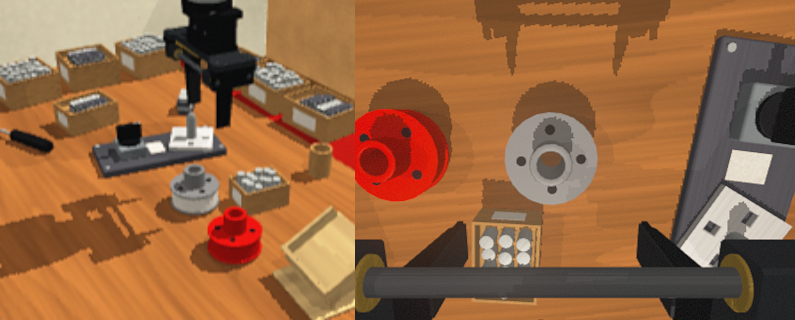

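The reel is standing upright. In w4 the dots are at (256,130), (226,161), (292,160) and (258,189), and the hub is at (255,165). I'll measure from this.

Run:
```python
from h import *
p,K,V=load('w4')
def ref(p,u,v,r=7):
    w=p[v-r:v+r+1,u-r:u+r+1].max(2).astype(float);t=(np.median(w)+w.min())/2;m=w<t;y,x=np.nonzero(m);return u-r+x.mean(),v-r+y.mean()
P=[onz(K,V,*ref(p,*d),42)[:2] for d in [(256,130),(226,161),(258,189),(292,160)]]
P=np.array(P);print(P.round(1))
a,b=P[0]-P[2],P[1]-P[3];print('mid',(P[0]+P[2])/2,(P[1]+P[3])/2,'diam',np.linalg.norm(a),np.linalg.norm(b),'ang',np.degrees(np.arctan2(a[1],a[0])),np.degrees(np.arctan2(b[1],b[0])))
c=P.mean(0);print(c);s=env.state();yaw=s['tcp_rot'][2];d=c-s['eef_pos'][:2]
print('tx',d@[np.cos(yaw),np.sin(yaw)],'ty',d@[np.sin(yaw),-np.cos(yaw)],np.degrees(yaw))
```

```text
[[458.7  56.9]
 [484.2  28.3]
 [513.4  53.8]
 [487.4  83.7]]
mid [486.05480125  55.33661292] [485.81491267  56.000106  ] diam 54.71622655161504 55.397301056246754 ang 176.77362965086584 -93.24725864306376
[485.93485696  55.66835946]
tx 27.759811296726642 ty -0.6647603993222911 174.57182014561636
```

The diameter is about 55 against the nominal 54, so the measurement is good. The lugs sit at 86.8° (mod 90). I'll regrasp upright.

Call:
{"fn": "step_arm", "kwargs": {"moves": [{"tx": 15, "ty": -0.5, "tz": 15, "roll": 0}, {"tx": 27.8, "ty": -0.5, "tz": 45, "roll": 0}, {"tx": 27.8, "ty": -0.5, "tz": 75, "roll": 0}, {"tx": 27.8, "ty": -0.5, "tz": 100, "roll": 0}, {"tx": 27.8, "ty": -0.5, "tz": 115, "roll": 0}, {"tx": 27.8, "ty": -0.5, "tz": 119, "roll": 0}, {"tx": 27.8, "ty": -0.5, "tz": 119, "roll": 0}, {"tx": 27.8, "ty": -0.5, "tz": 119, "roll": 0}]}}

```text
t: 10.6
eef_pos: [487.1, 55.8, 47.7]
tcp_rot: [3.142, -0.001, 3.047]
ft_force: [-0.9, 0.7, -0.3]
opening: 1.001
grip_force: 0.0
```

Call:
{"fn": "step_arm", "kwargs": {"grip": 25, "moves": [{"tx": 0, "ty": 0, "tz": 0, "roll": 0}, {"tx": 0, "ty": 0, "tz": 0, "roll": 0}, {"tx": 0, "ty": 0, "tz": 0, "roll": 0}, {"tx": 0, "ty": 0, "tz": 0, "roll": 0}, {"tx": 0, "ty": 0, "tz": 0, "roll": 0}, {"tx": 0, "ty": 0, "tz": 0, "roll": 0}, {"tx": 0, "ty": 0, "tz": 0, "roll": 0}, {"tx": 0, "ty": 0, "tz": 0, "roll": 0}, {"tx": 0, "ty": 0, "tz": 0, "roll": 0}, {"tx": 0, "ty": 0, "tz": 0, "roll": 0}]}}

```text
t: 11.43
eef_pos: [487.4, 55.7, 47.6]
tcp_rot: [-3.142, -0.0, 3.047]
ft_force: [0.5, -0.7, -1.9]
opening: 0.36
grip_force: 30.0
```

Call:
{"fn": "step_arm", "kwargs": {"moves": [{"tx": 0, "ty": 0, "tz": -10, "roll": 0}, {"tx": 0, "ty": 0, "tz": -35, "roll": 0}, {"tx": 0, "ty": 0, "tz": -70, "roll": 0}, {"tx": 0, "ty": 0, "tz": -100, "roll": 0}, {"tx": 0, "ty": 0, "tz": -115, "roll": 0}, {"tx": 0, "ty": 0, "tz": -120, "roll": 0}, {"tx": 0, "ty": 0, "tz": -120, "roll": 0}, {"tx": 0, "ty": 0, "tz": -120, "roll": 0}, {"tx": 0, "ty": 0, "tz": -120, "roll": 0}]}}

```text
t: 12.18
eef_pos: [486.8, 55.7, 166.5]
tcp_rot: [-3.142, -0.002, 3.047]
ft_force: [0.3, 0.1, -3.0]
opening: 0.36
grip_force: 30.0
```

Run:
```python
from h import *
p,K,V=grab('wrist','w5');s=env.state();print(s['eef_pos'],s['tcp_rot'],s['joints'].round(2),s['ft_force'],s['opening'])
yaw=s['tcp_rot'][2];e=s['eef_pos'];X=np.array([np.cos(yaw),np.sin(yaw),0]);Y=np.array([np.sin(yaw),-np.cos(yaw),0])
for n,r,z in [('hub',0,26),('dotx',27,-4),('dot-x',-27,-4)]: print(n,proj(K,V,e+X*r+np.array([0,0,z])).round(1))
cv2.imwrite('pics/w5c.png',cv2.resize(p[100:325,106:406],(800,600),interpolation=cv2.INTER_CUBIC))
```

```text
[486.79938139  55.72802781 166.39503477] [-3.14151902e+00 -2.39636866e-03  3.04673795e+00] [-0.02  0.36  1.94  0.    0.84 -1.5 ] [ 0.50292806 -0.29493577 -3.38786912] 0.3642099684128268
hub [257.  262.3]
dotx [256.9 193.1]
dot-x [256.9 281.3]
```

View pics/w5c.png

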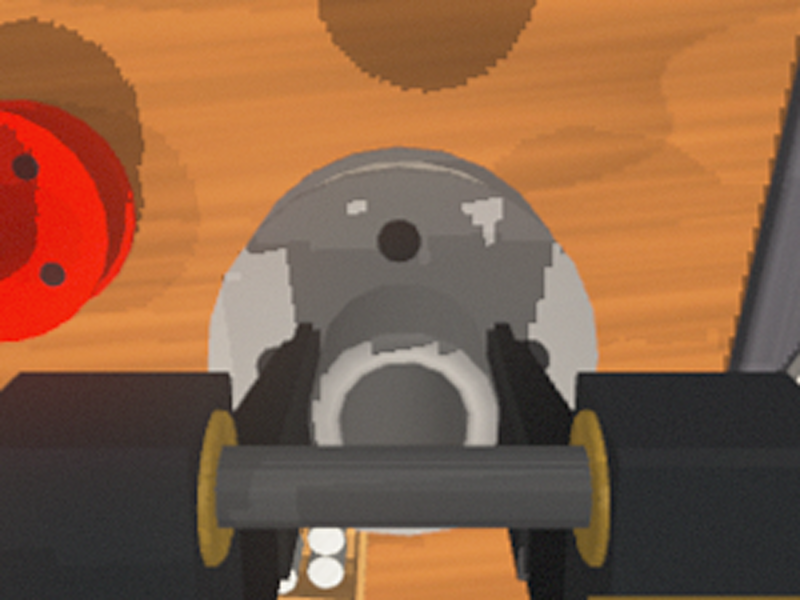

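The reel is held upright, with the front dot at (255.6,190.4) and the bore centre near (257.9,258.5) in w5. I'll compute the reel's offset from the tool and the target.

Run:
```python
from h import *
p,K,V=load('w5');s=env.state();yaw=s['tcp_rot'][2];e=s['eef_pos']
X=np.array([np.cos(yaw),np.sin(yaw),0]);Y=np.array([np.sin(yaw),-np.cos(yaw),0])
for n,u,v,z in [('dot',255.6,190.4,-5.6),('bore',257.9,258.5,24.4),('rimL',256-21.3,0,0)][:2]:
    d=onz(K,V,u,v,e[2]+z)-e;print(n,d@X,d@Y)
# flange front edge (top flange) at crop (425,165)
d=onz(K,V,106+400/2.667,100+160/2.667,e[2]-5.6)-e;print('flange edge',d@X)
```

```text
dot 28.14532766035844 -0.7454047853364877
bore 1.2588553633841544 0.45166397771806566
flange edge 45.142320831763996
```

Call:
{"fn": "step_arm", "kwargs": {"moves": [{"tx": -10, "ty": 20, "tz": 0, "roll": 0.06}, {"tx": -24, "ty": 50, "tz": 0, "roll": 0.15}, {"tx": -40, "ty": 85, "tz": 0, "roll": 0.25}, {"tx": -56, "ty": 120, "tz": 0, "roll": 0.36}, {"tx": -70, "ty": 150, "tz": 0, "roll": 0.46}, {"tx": -81, "ty": 173, "tz": 0, "roll": 0.53}, {"tx": -86.5, "ty": 185, "tz": 0, "roll": 0.558}, {"tx": -86.5, "ty": 185, "tz": 15, "roll": 0.558}, {"tx": -86.5, "ty": 185, "tz": 25, "roll": 0.558}, {"tx": -86.5, "ty": 185, "tz": 25, "roll": 0.558}, {"tx": -86.5, "ty": 185, "tz": 25, "roll": 0.558}]}}

```text
t: 13.15
eef_pos: [590.4, 231.2, 141.4]
tcp_rot: [-3.139, -0.002, 2.489]
ft_force: [0.0, 0.1, -2.7]
opening: 0.36
grip_force: 30.0
```

Run:
```python
from h import *
p,K,V=grab('wrist','w6');s=env.state();print(s['eef_pos'],s['tcp_rot'],s['joints'].round(2),s['ft_force'])
d=np.array([590.4,231.7])-s['eef_pos'][:2];y=s['tcp_rot'][2];print(d@[np.cos(y),np.sin(y)],d@[np.sin(y),-np.cos(y)],np.degrees(y))
```

```text
[590.85003819 231.23723801 142.27298001] [-3.14069743e+00 -7.18736591e-04  2.48839058e+00] [ 0.27  0.58  1.61  0.    0.95 -0.65] [-0.04621073 -0.84737324 -2.77559544]
0.6386296378122646 0.09399587499015317 142.5742779073017
```

Positioned within 0.7 mm. I'll descend over the spindle, checking force.

Call:
{"fn": "step_arm", "kwargs": {"moves": [{"tx": 0.4, "ty": 0, "tz": 6, "roll": 0}, {"tx": 0.4, "ty": 0, "tz": 12, "roll": 0}, {"tx": 0.4, "ty": 0, "tz": 18, "roll": 0}, {"tx": 0.4, "ty": 0, "tz": 22, "roll": 0}, {"tx": 0.4, "ty": 0, "tz": 26, "roll": 0}, {"tx": 0.4, "ty": 0, "tz": 28, "roll": 0}, {"tx": 0.4, "ty": 0, "tz": 28, "roll": 0}]}}

```text
t: 13.78
eef_pos: [590.6, 231.9, 114.1]
tcp_rot: [-3.141, -0.0, 2.489]
ft_force: [-0.2, -0.0, -2.4]
opening: 0.367
grip_force: 30.0
```

Call:
{"fn": "step_arm", "kwargs": {"moves": [{"tx": 0, "ty": 0, "tz": 4, "roll": 0}, {"tx": 0, "ty": 0, "tz": 10, "roll": 0}, {"tx": 0, "ty": 0, "tz": 16, "roll": 0}, {"tx": 0, "ty": 0, "tz": 22, "roll": 0}, {"tx": 0, "ty": 0, "tz": 28, "roll": 0}, {"tx": 0, "ty": 0, "tz": 32, "roll": 0}, {"tx": 0, "ty": 0, "tz": 34, "roll": 0}, {"tx": 0, "ty": 0, "tz": 34, "roll": 0}]}}

```text
t: 14.45
eef_pos: [590.5, 231.9, 80.0]
tcp_rot: [-3.141, -0.001, 2.489]
ft_force: [-0.1, 0.2, -2.8]
opening: 0.363
grip_force: 30.0
```

Call:
{"fn": "step_arm", "kwargs": {"moves": [{"tx": 0, "ty": 0, "tz": 2, "roll": 0}, {"tx": 0, "ty": 0, "tz": 4, "roll": 0}, {"tx": 0, "ty": 0, "tz": 6, "roll": 0}, {"tx": 0, "ty": 0, "tz": 8, "roll": 0}, {"tx": 0, "ty": 0, "tz": 10, "roll": 0}, {"tx": 0, "ty": 0, "tz": 11, "roll": 0}, {"tx": 0, "ty": 0, "tz": 11, "roll": 0}]}}

```text
t: 15.03
eef_pos: [590.6, 232.0, 69.4]
tcp_rot: [-3.141, -0.0, 2.489]
ft_force: [0.6, 0.4, -2.1]
opening: 0.363
grip_force: 30.0
```

No contact below the plate level, so the lugs are entering the slots. I'll do the last few millimetres slowly.

Call:
{"fn": "step_arm", "kwargs": {"moves": [{"tx": 0, "ty": 0, "tz": 1, "roll": 0}, {"tx": 0, "ty": 0, "tz": 2, "roll": 0}, {"tx": 0, "ty": 0, "tz": 3, "roll": 0}, {"tx": 0, "ty": 0, "tz": 4, "roll": 0}, {"tx": 0, "ty": 0, "tz": 5, "roll": 0}, {"tx": 0, "ty": 0, "tz": 5, "roll": 0}, {"tx": 0, "ty": 0, "tz": 5, "roll": 0}]}}

```text
t: 15.62
eef_pos: [590.7, 232.0, 64.6]
tcp_rot: [3.142, -0.0, 2.489]
ft_force: [0.8, 0.2, -1.8]
opening: 0.364
grip_force: 30.0
```

Call:
{"fn": "step_arm", "kwargs": {"moves": [{"tx": 0, "ty": 0, "tz": 0.5, "roll": 0}, {"tx": 0, "ty": 0, "tz": 1, "roll": 0}, {"tx": 0, "ty": 0, "tz": 1.5, "roll": 0}, {"tx": 0, "ty": 0, "tz": 1.5, "roll": 0}]}}

```text
t: 15.95
eef_pos: [590.8, 232.0, 63.7]
tcp_rot: [3.141, 0.0, 2.489]
ft_force: [-2.0, -0.9, 2.9]
opening: 0.362
grip_force: 30.0
```

It bottomed out at exactly the home height (tip 63.7, 16 mm reel height) with a light 6 N change. I'll release and rise.

Call:
{"fn": "step_arm", "kwargs": {"grip": 95, "moves": [{"tx": 0, "ty": 0, "tz": 0, "roll": 0}, {"tx": 0, "ty": 0, "tz": 0, "roll": 0}, {"tx": 0, "ty": 0, "tz": 0, "roll": 0}, {"tx": 0, "ty": 0, "tz": 0, "roll": 0}, {"tx": 0, "ty": 0, "tz": 0, "roll": 0}, {"tx": 0, "ty": 0, "tz": 0, "roll": 0}, {"tx": 0, "ty": 0, "tz": -15, "roll": 0}, {"tx": 0, "ty": 0, "tz": -40, "roll": 0}, {"tx": 0, "ty": 0, "tz": -75, "roll": 0}, {"tx": 0, "ty": 0, "tz": -105, "roll": 0}, {"tx": 0, "ty": 0, "tz": -110, "roll": 0}, {"tx": 0, "ty": 0, "tz": -110, "roll": 0}]}}

```text
t: 16.95
eef_pos: [591.5, 232.2, 175.4]
tcp_rot: [3.138, 0.002, 2.489]
ft_force: [0.3, -0.1, -0.7]
opening: 1.0
grip_force: 0.0
```

Call:
{"fn": "step_arm", "kwargs": {"moves": [{"tx": -30, "ty": 0, "tz": 0, "roll": -0.06}, {"tx": -60, "ty": 0, "tz": 0, "roll": -0.06}, {"tx": -60, "ty": 0, "tz": 0, "roll": -0.06}, {"tx": -60, "ty": 0, "tz": 0, "roll": -0.06}, {"tx": -60, "ty": 0, "tz": 0, "roll": -0.06}]}}

```text
t: 17.37
eef_pos: [637.6, 195.5, 171.5]
tcp_rot: [-3.14, -0.002, 2.548]
ft_force: [-0.2, -0.4, 0.5]
opening: 0.994
grip_force: 0.0
```

Run:
```python
from h import *
p,K,V=grab('wrist','w7');s=env.state();print(s['t'],s['eef_pos'],s['tcp_rot'])
sl=np.radians(54.7)
g=p.max(2).astype(float)
def ref(u,v,r=7):
    u,v=int(round(u)),int(round(v));w=g[v-r:v+r+1,u-r:u+r+1];t=(np.median(w)+w.min())/2;y,x=np.nonzero(w<t);return (u-r+x.mean(),v-r+y.mean(),w.min(),np.median(w))
Q=[]
for k in range(4):
    a=sl+k*np.pi/2;q=np.array([589.5+27*np.cos(a),232.4+27*np.sin(a),58]);u=proj(K,V,q);r=ref(*u);w=onz(K,V,r[0],r[1],58);Q.append(w);print(u.round(1),np.round(r,1),(w-q).round(1))
Q=np.array(Q)
print('diam if home',np.linalg.norm(Q[0]-Q[2]),np.linalg.norm(Q[1]-Q[3]),Q.mean(0))
```

```text
17.4167 [637.47304914 195.81419835 171.98793347] [-3.14034083e+00 -1.52842478e-03  2.54885751e+00]
[293.7 124. ] [293.5 123.8  56.  137. ] [-0.2 -0.   0. ]
[262.8  90. ] [262.7  89.6  50.   98. ] [-0.3  0.1  0. ]
[230.2 122.5] [229.8 122.   59.  144. ] [-0.5 -0.   0. ]
[261.1 155. ] [260.7 154.7  62.  149. ] [-0.4 -0.1  0. ]
diam if home 54.17499319978563 54.099213210693215 [589.12332852 232.38481414  58.        ]
```

The reel is confirmed home: the dots match the slot angles within 0.5 mm and the diameter is right for the home height. Now to the knob.

Call:
{"fn": "step_arm", "kwargs": {"grip": 50, "moves": [{"tx": 20, "ty": -5, "tz": 0, "roll": -0.06}, {"tx": 50, "ty": -12, "tz": 0, "roll": -0.13}, {"tx": 85, "ty": -20, "tz": 0, "roll": -0.21}, {"tx": 120, "ty": -29, "tz": 0, "roll": -0.29}, {"tx": 150, "ty": -36, "tz": 0, "roll": -0.35}, {"tx": 176.5, "ty": -42.5, "tz": 0, "roll": -0.376}, {"tx": 176.5, "ty": -42.5, "tz": 30, "roll": -0.376}, {"tx": 176.5, "ty": -42.5, "tz": 50, "roll": -0.376}, {"tx": 176.5, "ty": -42.5, "tz": 60, "roll": -0.376}, {"tx": 176.5, "ty": -42.5, "tz": 60, "roll": -0.376}, {"tx": 176.5, "ty": -42.5, "tz": 60, "roll": -0.376}]}}

```text
t: 18.33
eef_pos: [468.1, 259.0, 113.2]
tcp_rot: [-3.141, -0.001, 2.925]
ft_force: [0.6, -0.2, 1.2]
opening: 0.526
grip_force: 0.0
```

Run:
```python
from h import *
s=env.state();print(s['eef_pos'],s['tcp_rot'],s['opening'])
d=np.array([467.4,259.2])-s['eef_pos'][:2];y=s['tcp_rot'][2];print(d@[np.cos(y),np.sin(y)],d@[np.sin(y),-np.cos(y)],y)
```

```text
[468.12754542 259.04889633 113.19274769] [-3.14125822e+00 -6.43476383e-04  2.92497658e+00] 0.5263761922508442
0.7430190343857185 -0.008796010435400526 2.924976581464653
```

Aligned. I'll descend 62 mm (tip at about 51) and close on the bar.

Call:
{"fn": "step_arm", "kwargs": {"moves": [{"tx": 0.6, "ty": 0, "tz": 20, "roll": 0}, {"tx": 0.6, "ty": 0, "tz": 40, "roll": 0}, {"tx": 0.6, "ty": 0, "tz": 54, "roll": 0}, {"tx": 0.6, "ty": 0, "tz": 61, "roll": 0}, {"tx": 0.6, "ty": 0, "tz": 61, "roll": 0}, {"tx": 0.6, "ty": 0, "tz": 61, "roll": 0}]}}

```text
t: 18.83
eef_pos: [468.1, 259.1, 52.9]
tcp_rot: [3.141, 0.001, 2.925]
ft_force: [-0.1, 0.3, 0.1]
opening: 0.526
grip_force: 0.0
```

Call:
{"fn": "step_arm", "kwargs": {"grip": 5, "moves": [{"tx": 0, "ty": 0, "tz": 0, "roll": 0}, {"tx": 0, "ty": 0, "tz": 0, "roll": 0}, {"tx": 0, "ty": 0, "tz": 0, "roll": 0}, {"tx": 0, "ty": 0, "tz": 0, "roll": 0}, {"tx": 0, "ty": 0, "tz": 0, "roll": 0}, {"tx": 0, "ty": 0, "tz": 0, "roll": 0}, {"tx": 0, "ty": 0, "tz": 0, "roll": 0}, {"tx": 0, "ty": 0, "tz": 0, "roll": 0}]}}

```text
t: 19.5
eef_pos: [467.7, 259.2, 52.2]
tcp_rot: [3.141, 0.0, 2.925]
ft_force: [-0.8, 2.2, 1.9]
opening: 0.125
grip_force: 30.0
```

The bar is gripped at 12 mm with low side load. I'll turn clockwise (positive roll).

Call:
{"fn": "step_arm", "kwargs": {"moves": [{"tx": 0, "ty": 0, "tz": 0, "roll": 0.06}, {"tx": 0, "ty": 0, "tz": 0, "roll": 0.15}, {"tx": 0, "ty": 0, "tz": 0, "roll": 0.25}, {"tx": 0, "ty": 0, "tz": 0, "roll": 0.35}, {"tx": 0, "ty": 0, "tz": 0, "roll": 0.45}, {"tx": 0, "ty": 0, "tz": 0, "roll": 0.55}, {"tx": 0, "ty": 0, "tz": 0, "roll": 0.65}, {"tx": 0, "ty": 0, "tz": 0, "roll": 0.75}, {"tx": 0, "ty": 0, "tz": 0, "roll": 0.85}, {"tx": 0, "ty": 0, "tz": 0, "roll": 0.95}, {"tx": 0, "ty": 0, "tz": 0, "roll": 1.05}, {"tx": 0, "ty": 0, "tz": 0, "roll": 1.05}]}}

```text
t: 20.5
eef_pos: [467.4, 258.8, 52.2]
tcp_rot: [-3.141, 0.0, 1.87]
ft_force: [-1.2, -2.1, 4.4]
opening: 0.127
grip_force: 30.0
```

Call:
{"fn": "step_arm", "kwargs": {"moves": [{"tx": 0, "ty": 0, "tz": 0, "roll": 0.1}, {"tx": 0, "ty": 0, "tz": 0, "roll": 0.2}, {"tx": 0, "ty": 0, "tz": 0, "roll": 0.28}, {"tx": 0, "ty": 0, "tz": 0, "roll": 0.35}, {"tx": 0, "ty": 0, "tz": 0, "roll": 0.35}, {"tx": 0, "ty": 0, "tz": 0, "roll": 0.35}, {"tx": 0, "ty": 0, "tz": 0, "roll": 0.35}]}}

```text
t: 21.08
eef_pos: [467.2, 258.8, 52.2]
tcp_rot: [-3.141, 0.001, 1.529]
ft_force: [-3.2, -0.8, 5.6]
opening: 0.12
grip_force: 30.0
```

The knob followed through about 1.4 rad. I'll release, rise and verify.

Call:
{"fn": "step_arm", "kwargs": {"grip": 50, "moves": [{"tx": 0, "ty": 0, "tz": 0, "roll": 0}, {"tx": 0, "ty": 0, "tz": 0, "roll": 0}, {"tx": 0, "ty": 0, "tz": 0, "roll": 0}, {"tx": 0, "ty": 0, "tz": 0, "roll": 0}, {"tx": 0, "ty": 0, "tz": 0, "roll": 0}, {"tx": 0, "ty": 0, "tz": -15, "roll": 0}, {"tx": 0, "ty": 0, "tz": -40, "roll": 0}, {"tx": 0, "ty": 0, "tz": -75, "roll": 0}, {"tx": 0, "ty": 0, "tz": -110, "roll": 0}, {"tx": 0, "ty": 0, "tz": -125, "roll": 0}, {"tx": 0, "ty": 0, "tz": -125, "roll": 0}]}}

```text
t: 22.0
eef_pos: [468.9, 259.6, 180.7]
tcp_rot: [3.136, -0.003, 1.525]
ft_force: [-0.3, -1.0, 0.1]
opening: 0.525
grip_force: 0.0
```

Call:
{"fn": "step_arm", "kwargs": {"moves": [{"tx": -30, "ty": 0, "tz": 0, "roll": 0}, {"tx": -60, "ty": 0, "tz": 0, "roll": 0}, {"tx": -60, "ty": 0, "tz": 0, "roll": 0}, {"tx": -60, "ty": 0, "tz": 0, "roll": 0}, {"tx": -60, "ty": 0, "tz": 0, "roll": 0}]}}

```text
t: 22.42
eef_pos: [464.9, 199.2, 176.6]
tcp_rot: [-3.141, 0.0, 1.524]
ft_force: [-0.4, -0.5, 0.4]
opening: 0.524
grip_force: 0.0
```

Run:
```python
from h import *
p,K,V=grab('wrist','w8');s=env.state();print(s['t'],s['eef_pos'],s['tcp_rot'],s['ft_force'])
k=np.array([467.4,259.2]);C=proj(K,V,[*k,75]);print('knob px',C)
h=cv2.cvtColor(p,cv2.COLOR_BGR2HSV);u,v=C.astype(int);r=38
m=np.zeros(p.shape[:2],np.uint8);m[v-r:v+r,u-r:u+r]=((h[...,2]>190)&(h[...,1]<60))[v-r:v+r,u-r:u+r]
n,l,st,ce=cv2.connectedComponentsWithStats(m)
for i in range(1,n):
    if st[i,4]>4:
        w=onz(K,V,*ce[i],76);d=w[:2]-k;a=np.degrees(np.arctan2(d[1],d[0]));print(st[i],ce[i],d.round(1),'mark ang',a,'turn cw rad',np.radians((-12.4-a)%360))
```

```text
22.4667 [464.9384467  199.49643824 176.66117836] [-3.14113144e+00 -3.37270622e-05  1.52494921e+00] [ 0.46541125  0.22520601 -0.26630848]
knob px [257.65753003 123.21229971]
[288 111   7  38 155] [291.92258065 134.31612903] [ 27.6 -10.1] mark ang -20.137060892667634 turn cw rad 0.1350371870043418
[255 138   4  13  48] [256.5 144. ] [ -1.7 -16.7] mark ang -95.87302081446093 turn cw rad 1.456879049798102
```

The knob's white mark is at −96°, which is about 1.4 rad clockwise, and it stays there after release. Handing in.

```bash
python3 -c "
from cell import env
print(env.job_done())"
```

```text
the job is handed in; nothing more can be done
None
```

The reel is fully home on the spindle with its lugs in the slots, the tension knob is clicked past its detent at about 1.4 rad, and the job is handed in at about 22.5 s; no verdict was shown.

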